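# Snap the retaining clip onto the feed-clutch shaft

### The arm

A 6-joint arm with a two-finger parallel gripper is mounted at the origin on a cart in front of the work surface, level with it; the furniture and walls round the work are solid. World frame = base frame: x ahead of the robot, y to its left, z up, the work surface at z = 0. Lengths are in mm, angles in degrees, forces in N, time in s.
With the tool pointing down it reaches from about 350 to 850 mm from the base axis. Payload 8.1 kg.
Tool frame: the origin (TCP) lies midway between the tips of the shut fingers; the grasp point (between the pads) lies 19 mm behind it (r.pinch_z is the distance from the TCP to the grasp point, in mm); z points along the fingers, y is the line along which they close (so a half turn about z gives the same grasp; the last joint's range is limited). The gripper opens to 85 mm and grips with 20 to 120 N. Pads are 22 mm wide; open, the fingers measure 114 mm over their backs; the gripper's body (76 mm by 85 mm) begins 54 mm behind the grasp point. The pads swing forward as they close: fully open they stand 13 mm farther back than shut.
Start: joints at [-67.976, 7.471, 85.268, -0, 87.261, -4.893], TCP at [271.644, -534.99, 231.292] pointing down, gripper open.
Joint ranges: [-169.43, 169.43], [-51.17, 129.36], [1.28, 143.12], [-76.62, 256.62], [0, 156.53], [-152.29, 152.29]. Speed limits (degrees/s): [136.94, 136.94, 159.86, 180, 180, 180].

### API

Orientations are given as [roll, pitch, yaw] about the fixed x, y, z axes, in that order (R = Rz(yaw) Ry(pitch) Rx(roll)).
In Python, from bench import sensors, optics, job, r gives the robot as it stands.
- The arm moves only by the tool play_rows, never from a script. Its argument "motion" is a list that holds one entry, the list of rows, each a list of 6 numbers: the shift along the tool's x, y, z in cm, then the turn, a rotation vector about the tool's x, y, z in degrees. In form: [[[x, y, z, ax, ay, az], ...]]. A call has 1 to 5 rows; each row is the pose to reach, as a shift and turn from the pose commanded when the call began, along the tool's axes at that moment; what a row does not reach only later rows make up. A row lasts 1/10 s, in which the tool goes at most 50 mm and 8.59 degrees, less where a joint would pass 70% of its speed; a pose out of reach is approached as far as the arm can. A call with a gripper value outside its range is refused whole. "jaw" is the opening, from 0 (shut) to 1 (fully open), set as the call begins (left out, the last holds). The fingers move at their own pace and stop on an object; "squeeze" is the grip in N (left out, the last holds). Time passes only in rows, so rows that repeat a pose let the fingers close. It gives the time, the measured TCP pose, the force, the opening and the grip force at its end, in the units of the state.
- sensors.sense(): the state, without advancing time (a new reading comes with each control period).
- optics.snapshot(name): name is "scene" or "top" or "wrist"; returns a dict with "pixels" (384x512x3 uint8, red, green, blue), "mtx" (3x3 intrinsics, pixels), "R" (3x3) and "t" (3): a world point X has camera coordinates R X + t; the wrist camera has in their place "T_tool_cam" (4x4, takes a point from camera to tool coordinates, whose origin is the TCP and whose axes are the flange's). Camera axes: x right, y down, z forward; pixel columns grow to the right and rows downward; lengths in mm; the calibration is good to about 2 mm. A picture is of the moment at which its call begins: read the wrist's pose just before it. There is no depth.
- job.hand_in(): hands the job in; it is judged then, once.
The state is a dict: "time": time; "joint_pos": joint angles; "qd": joint speeds; "joint_efforts": joint torques, N m; "tool_pos": TCP position; "tcp_rot": TCP orientation; "ft_force": force on the tool from outside, world axes, zero at the start; "wrist_torque": the same for the moment, N m; "finger_gap": finger opening in mm; "grip_force": force on a finger pad.
Only numpy, scipy, OpenCV 4.12 (cv2) and the standard library are available. Lean on these libraries where they do the work, as an engineer would, in place of code of your own. Each camera call takes 0.05 s, during which the arm holds its last target. There are 200 camera calls.

### The job

Put the spring-loaded gear of the paper-feed drive back under its retaining clip: pick up the clip by its finger tab, press the gear down to its stop with the flat of the clip so that the groove of the shaft lies open, and push the clip sideways into the groove until it snaps fully home. Let go, so that the clip alone holds the gear down. Work by feel, with no more than 25 N in all on the drive, and leave the dish, the tape roll and the tweezers where they lie.

Things in the scene. Friction and masses are not known exactly. Their poses are not given: they have to be found in the camera images.
- drive: paper-feed drive, fixed shaft-up on the slate-blue work plate: aluminium foot plate 136 x 84 x 5 mm, upright steel shaft with a white spring-loaded gear (62 mm across), on top of the gear a flat hub of 38 mm diameter round the shaft. Origin: on the shaft axis at the foot plate's underside; z up; the motor side is +x. Bring the clip in pushing towards +x of this frame or within 60 degrees of it.
- shaft_mark (a point): point on the shaft axis at the NOMINAL height of the pressed-down hub face, 38 mm above the drive's origin. Nominal, from the origin: free hub face 44 mm, groove 37.5 to 42 mm, shaft end 47.5 mm. The shaft is set by its thread: shaft, groove, gear and hub really stand up to 6 mm higher or lower, all together; neither this point nor the drive's pose shows it, only touch does.
- gear_hub (a point): point on the shaft axis at the nominal height of the free hub face (44 mm). The gear goes down 6 mm against its spring (about 2 N at first touch, 6 N at the end) to a hard stop; there the hub face lies 0.5 mm above the groove's lower edge, free it covers the groove. Shaft and end collar are 16 mm thick, the groove's core 10 mm. The clip in the groove holds the gear about 5 mm down.
- motor_gear (a point): centre of the top of the grey gear (54 mm diameter) on the motor, which meshes with the white gear; 57.5 mm from the shaft axis in the drive's +x, 38.5 mm above its origin; a 14 mm boss stands 5 mm above it. In the way of a clip that comes from this side.
- clip: black moulded retaining clip, 43 mm long, 3 mm thick: an open ring, 11 mm inside, 18 mm outside, with an upright finger tab behind. Origin: ring centre, underside; x points out of the mouth (push this way), z up. Lies flat on the bench left of the work plate, any of many headings. Its lips reach to x = +12 mm; it must be pushed on until the back of the ring meets the groove core.
- clip_tab (a point): middle of the clip's finger tab, 24 mm behind the ring centre (-x) and 12 mm above the underside. The tab is 15 mm long (x), 10 mm wide (y) and reaches from 3 to 21.5 mm above the underside; the clip below it is 14 mm wide. Grip it across y.
- jaw_l (a joint): left (+y) spring jaw of the clip, rad: 0 closed (free or home), about 0.2 while it rides over the core. The closed mouth is 6 mm wide, the core 10 mm; springing both jaws over it takes roughly 10 N of push besides the rubbing on the hub.
- jaw_r (a joint): right (-y) spring jaw of the clip, rad: 0 closed (free or home), about 0.2 while it rides over the core. The permitted 25 N between clip and drive counts all contacts together (pressing, pushing and the jaws' squeeze), so feel for the stops slowly (about 10 mm/s) and keep only some 7 to 10 N on the hub while pushing.
- gun_stand: black hot-air tool standing upright in its stand, fixed; foot about 140 x 100 mm, tool and hose rising to 0.3 m and more. Obstacle: it lies near the straight way from the clip's places to the drive, behind it (+x); carry things past its front (robot) side. Origin: centre of the foot's underside
- screw_dish: shallow round dish with screws, 66 mm diameter, 14 mm high; bystander; origin at the centre of its underside
- tape_roll: amber tape roll, 60 mm diameter, 12 mm high, lying flat; bystander; origin at the centre of its underside
- tweezers: steel tweezers, 122 mm long, lying flat; bystander; origin at the middle of the underside

How it is judged (in metres and radians):
On the way, in this order (a step that is already met when the one before it is completed fails the run):
1. the clip presses the gear down, its ring still beside the shaft (contact force between clip and drive above 5 N and horizontal distance between clip and drive between 0.015 and 0.032 m and angle between clip's own z axis and vertical below 0.2 rad), for 0.1 s.
2. the clip is home in the groove (horizontal distance between clip and drive below 0.0015 m and value of joint each of jaw_l, jaw_r below 0.04 rad and contact force between clip and drive above 5 N), for 0.1 s.
At the end, for the whole second after the job is handed in: The clip sits in the shaft groove with its ring centre within 1.5 mm of the shaft axis (seen from above), both jaws sprung closed again (under 0.04 rad), level and at rest, and, let go, it carries the load of the gear's spring (over 5 N between clip and drive) (all of step 2 and angle between clip's own z axis and vertical below 0.12 rad and linear speed of clip below 0.02 m/s); the robot touches nothing.
It fails at once if the clip is pressed or pushed against the drive with more than 25 N in all (contact force between clip and drive above 25 N).
It fails at once if the screw dish, the tape roll or the tweezers are displaced by more than 30 mm (distance of any of screw_dish, tape_roll, tweezers from where it was at the start of the episode above 0.03 m).
It also fails if it takes over 64 s, if anything falls off the work surface, if the arm or the gripper's body presses on something with over 40 N, if the wrist force passes 120 N, or if a joint passes its speed limit or range.

## Working session

There is one attempt and no reset: what is moved stays moved. The work goes in short steps, Python scripts to look and compute and a tool call to move; the robot and the scene stay as the last step left them, time stands still between calls to the robot, and variables do not carry over. Pictures are saved under pics/ and viewed, at most 10 in all, crops included, and the job is handed in when it is done.

Besides the shell and the picture viewer there is one more tool, called after "Request:" in YAML: its name, and indented under it one key for each argument. play_rows: Moves the arm, as the interface text tells. Its arguments: {"type":"object","properties":{"motion":{"type":"array","items":{"type":"array","items":{"type":"array","items":{"type":"number"}}}},"jaw":{"type":"number"},"squeeze":{"type":"number"}},"required":["motion"]}

```bash
ls; mkdir -p pics
cat > h.py <<'E'
import numpy as np, cv2
from bench import sensors, optics, job, r
from scipy.spatial.transform import Rotation as Ro
def snap(n,f):
    s=sensors.sense(); d=optics.snapshot(n); cv2.imwrite('pics/'+f+'.png',d['pixels'][:,:,::-1]); np.savez('pics/'+f+'.npz',tool=s['tool_pos'],rot=s['tcp_rot'],**d); return d
def cam(d):
    if 'R' in d: return np.array(d['R']),np.array(d['t'])
    T=np.eye(4);T[:3,:3]=Ro.from_euler('xyz',d['rot'],degrees=True).as_matrix();T[:3,3]=d['tool']
    W=np.linalg.inv(T@d['T_tool_cam']); return W[:3,:3],W[:3,3]
def ray(f,u,v,z):
    d=np.load('pics/'+f+'.npz'); R,t=cam(d); c=-R.T@t
    k=R.T@np.linalg.solve(d['mtx'],[u,v,1]); return c+k*(z-c[2])/k[2]
def proj(f,X):
    d=np.load('pics/'+f+'.npz'); R,t=cam(d); p=d['mtx']@(R@np.array(X)+t); return p[:2]/p[2]
E
python3 - <<'E'
from h import *
print(sensors.sense(), r.pinch_z)
a=snap('top','top1')['pixels'];b=snap('scene','scene1')['pixels']
cv2.imwrite('pics/both.png',cv2.resize(np.vstack([a,b]),None,fx=.78,fy=.78)[:,:,::-1])
E
```

```text
pics
{'time': 0.0, 'joint_pos': array([-6.79758749e+01,  7.51566011e+00,  8.53306386e+01,  2.69106592e-04,
        8.72612783e+01, -4.89351492e+00]), 'qd': array([-0.00596333, -0.01550214, -0.06465195, -0.00261959,  0.03944189,
        0.10251052]), 'joint_efforts': array([ 3.22886926e-04, -5.69395101e+01, -5.00546801e+01, -1.96686638e-04,
        1.45080415e-02,  1.02734589e-05]), 'tool_pos': array([ 271.43252757, -534.46648877,  230.22565016]), 'tcp_rot': array([-1.79892838e+02, -9.44455750e-03,  2.69176181e+01]), 'ft_force': array([ 0.43651141, -0.93662647, -0.05677069]), 'wrist_torque': array([-0.00351963, -0.0242318 ,  0.0146406 ]), 'grip_force': 0.0, 'finger_gap': 85.26152627460026} 18.700000000000003
```

View pics/top1.png

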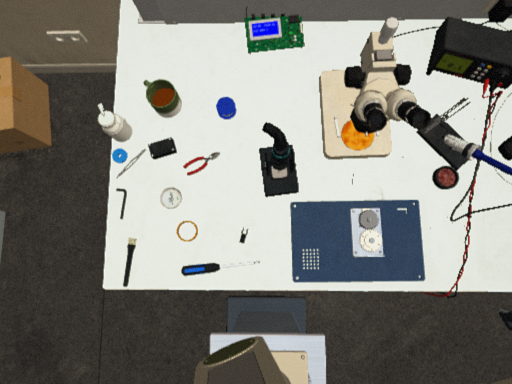

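View pics/scene1.png

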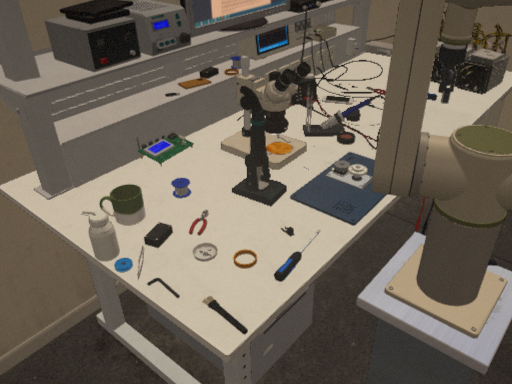

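The top view shows the clip at about (244,236) with its fork pointing up, the white gear at (372,240) and the motor gear at (369,219). In the scene view the gun stand stands at (259,185), behind the carry path.

Run:
```python
from h import *
a=np.load('pics/top1.npz')['pixels']
for n,p,z in [('clip',(244,236),5),('white',(371.5,240.5),44),('motor',(369,218),43),('gun foot',(280,172),0),('plate bl',(292,280),0)]: print(n,ray('top1',*p,z).round(1))
def cr(x0,x1,y0,y1,k): return cv2.resize(a[y0:y1,x0:x1],None,fx=k,fy=k,interpolation=cv2.INTER_CUBIC)
c=np.hstack([cr(229,259,220,250,12),cr(345,390,205,260,360/55)])
cv2.imwrite('pics/c1.png',c[:,:,::-1]); print(c.shape)
print(np.load('pics/top1.npz')['mtx'][0,0], proj('top1',[500,0,0])-proj('top1',[500,100,0]))
w=snap('wrist','w0'); print(w['T_tool_cam'].round(3), w['mtx'])
```

```text
clip [419.9  64.5   5. ]
white [ 406.6 -285.4   44. ]
motor [ 468.1 -281.7   43. ]
gun foot [607.6 -40.4   0. ]
plate bl [297.  -71.2   0. ]
(360, 655, 3)
371.0497342005819 [34.34571545 -0.05811431]
[[-1.00000e-03 -9.59000e-01 -2.82000e-01  7.11180e+01]
 [ 1.00000e+00 -1.00000e-03 -0.00000e+00 -7.82000e-01]
 [ 0.00000e+00 -2.82000e-01  9.59000e-01 -1.42319e+02]
 [ 0.00000e+00  0.00000e+00  0.00000e+00  1.00000e+00]] [[281.81023454   0.         255.56418666]
 [  0.         281.81023454 191.07522458]
 [  0.           0.           1.        ]]
```

View pics/c1.png

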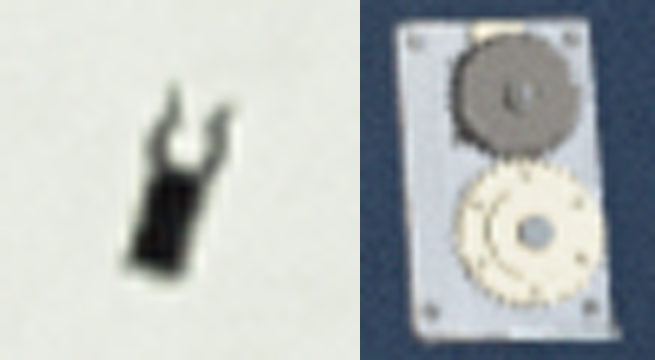

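The crop shows the clip's tab at about (242.6,238.5) and its ring at (244.6,232.5), so it heads about -18°. The shaft is at (371.7,240.4) and the motor boss at (369.1,219.5).

```bash
cat >> h.py <<'E'
def rel(target, yaw=None, state=None):
    "row from current pose (tool down) to target TCP / yaw"
    s=sensors.sense(); R=Ro.from_euler('xyz',s['tcp_rot'],degrees=True); p=R.as_matrix().T@(np.array(target)-s['tool_pos'])/10
    rv=(R.inv()*Ro.from_euler('xyz',[180,0,yaw],degrees=True)).as_rotvec(degrees=True) if yaw is not None else 0
    print('rel cm',p.round(2),'rot',np.round(rv,2))
E
python3 - <<'E'
from h import *
tab=ray('top1',242.6,238.5,12); ring=ray('top1',244.6,232.5,3); sh=ray('top1',371.7,240.4,47); mo=ray('top1',369.1,219.5,43)
d=ring-tab; e=mo-sh
print(tab,ring,np.hypot(*d[:2]),np.degrees(np.arctan2(d[1],d[0])),sh,mo,np.hypot(*e[:2]),np.degrees(np.arctan2(e[1],e[0])))
rel([tab[0],tab[1],110],-18)
E
```

```text
[412.62333809  68.10709293  12.        ] [430.01769493  62.95552805   3.        ] 18.141176103390535 -16.497340109536694 [ 406.81851663 -285.08598537   47.        ] [ 463.95792514 -281.79328915   43.        ] 57.234201782663206 3.2980597943178434
rel cm [ 39.87 -47.33  12.12] rot [-8.000e-02  3.000e-02  4.492e+01]
```

Request:
play_rows:
  motion:
    - [[2.66,-3.16,0.8,0,0,0],[5.32,-6.3,1.6,0,0,0],[8.0,-9.5,2.4,0,0,0],[10.6,-12.6,3.2,0,0,0],[13.3,-15.8,4.0,0,0,0]]
  jaw: 0.7

```text
time: 0.65
tool_pos: [318.6, -332.3, 190.6]
tcp_rot: [-180.0, -0.0, 26.9]
ft_force: [0.0, 0.1, 0.3]
finger_gap: 59.9
grip_force: 0.0
```

Request:
play_rows:
  motion:
    - [[2.66,-3.16,0.8,0,0,0],[5.32,-6.3,1.6,0,0,0],[8.0,-9.5,2.4,0,0,0],[10.6,-12.6,3.2,0,0,0],[13.3,-15.8,4.0,0,0,0]]

```text
time: 1.15
tool_pos: [365.7, -131.3, 150.9]
tcp_rot: [180.0, -0.0, 26.9]
ft_force: [0.5, -0.2, -0.0]
finger_gap: 60.0
grip_force: 0.0
```

Request:
play_rows:
  motion:
    - [[2.66,-3.16,0.8,0,0,8.5],[5.32,-6.3,1.6,0,0,17],[8.0,-9.5,2.4,0,0,25.5],[10.6,-12.6,3.2,0,0,34],[13.3,-15.8,4.0,0,0,42]]

```text
time: 1.65
tool_pos: [410.1, 55.6, 113.9]
tcp_rot: [180.0, -0.0, -8.5]
ft_force: [0.6, -0.2, 0.2]
finger_gap: 59.7
grip_force: 0.0
```

Request:
play_rows:
  motion:
    - [[0,0,0,0,0,2.5],[0,0,0,0,0,2.5]]

```text
time: 1.85
tool_pos: [409.6, 55.1, 113.6]
tcp_rot: [180.0, 0.1, -10.5]
ft_force: [1.0, -0.8, -0.3]
finger_gap: 59.9
grip_force: 0.0
```

Run:
```python
from h import *
s=sensors.sense(); print(s['time'],s['tool_pos'],s['tcp_rot'],s['ft_force'],s['finger_gap'])
w=snap('wrist','w1')
print(proj('w1',[412.6,68.1,12]),proj('w1',[430,63,3]))
```

```text
1.85 [409.63698147  55.08932038 113.62772055] [ 1.79982747e+02  6.98663428e-02 -1.05405508e+01] [ 1.0238831  -0.78444449 -0.3048912 ] 59.91541953703975
[241.08053663 189.33876317] [243.27180187 167.62352765]
```

View pics/w1.png

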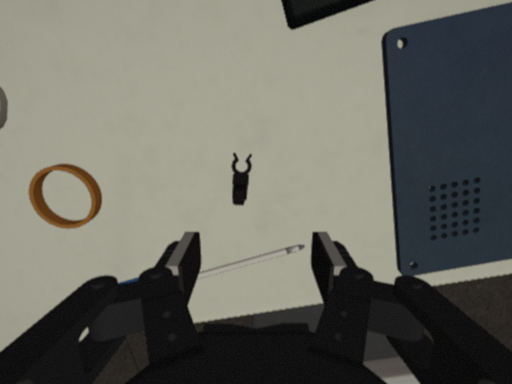

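The wrist picture shows the clip, with lip tips near (235,154) and (250,155) and the tab at (240,188). The tape roll is at (65,195), and the screwdriver shank lies below the clip.

Run:
```python
from h import *
a=np.load('pics/w1.npz')['pixels'][145:215,205:275]
cv2.imwrite('pics/c2.png',cv2.resize(a,None,fx=8,fy=8,interpolation=cv2.INTER_CUBIC)[:,:,::-1])
g=a.max(2)<70; n,l,st,ce=cv2.connectedComponentsWithStats(g.astype('uint8'))
print(st,ce)
for v in range(0,70,3): print(v+145,np.where(g[v])[0]+205 if g[v].any() else '')
```

```text
[[   0    0   70   70 4358]
 [  27    9   19   51  542]] [[34.46190913 34.11955025]
 [34.80627306 37.55904059]]
145 
148 
151 
154 [234 235]
157 [235 236 248 249]
160 [234 235 236 237 246 247 248]
163 [233 234 235 247 248 249 250]
166 [232 233 234 248 249 250]
169 [233 234 235 247 248 249]
172 [234 235 236 237 238 239 240 243 244 245 246 247]
175 [234 235 236 237 238 239 240 241 242 243 244 245 246 247]
178 [233 234 235 236 237 238 239 240 241 242 243 244 245 246 247]
181 [233 234 235 236 237 238 239 240 241 242 243 244 245 246 247]
184 [233 234 235 236 237 238 239 240 241 242 243 244 245 246 247]
187 [233 234 235 236 237 238 239 240 241 242 243 244 245 246]
190 [233 234 235 236 237 238 239 240 241 242 243 244 245 246]
193 [233 234 235 236 237 238 239 240 241 242 243 244 245 246]
196 [233 234 235 236 237 238 239 240 241 242 243 244 245]
199 [233 234 235 236 237 238 239 240 241 242 243 244]
202 [233 234 235 236 237 238 239 240 241 242 243]
205 
208 
211 
214
```

View pics/c2.png

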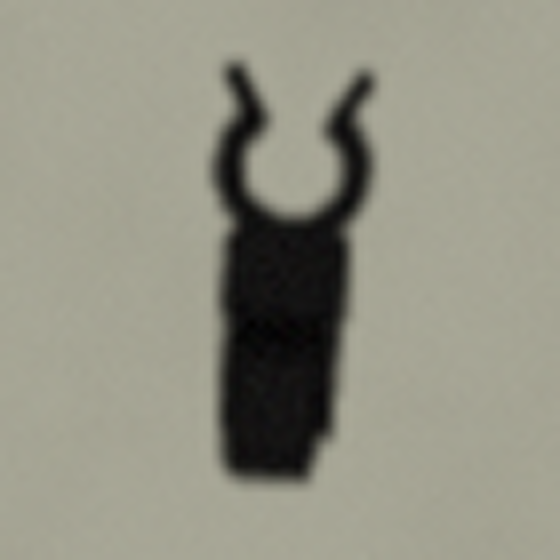

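The crop shows the ring centre at (293,170) and the lip tips at (236,66) and (368,76). The plate edges run from (232,235)/(348,235) to the tab's top end near (270,470).

Run:
```python
from h import *
P=lambda x,y,z: ray('w1',205+(x+.5)/8-.5,145+(y+.5)/8-.5,z)
c=P(293,170,2.5);l=P(236,66,2.5);q=P(368,76,2.5);m=(l+q)/2
p1=P(289,240,3);p2=P(286,305,3)
for n,a in [('tips',m-c),('plate',c-p2)]: print(n,np.hypot(*a[:2]),np.degrees(np.arctan2(a[1],a[0])))
print(c, np.hypot(*(l-q)[:2]),'tip normal',np.degrees(np.arctan2((q-l)[1],(q-l)[0]))+90)
print('ringdia',np.hypot(*(P(215,170,3)-P(372,170,3))[:2]))
for z,y in [(21.5,470),(12,470)]: print(P(268,y,z))
for hd in (-14,-16,-18):
    u=np.array([np.cos(np.radians(hd)),np.sin(np.radians(hd)),0]); t=c-24*u; print(hd,t, [proj('w1',[*(c-b*u)[:2],21.5])for b in (16.5,31.5)])
```

```text
tips 11.398658289821308 -16.530997515875534
plate 15.831063362849346 -14.250603193901656
[431.90241668  64.58269928   2.5       ] 14.90883428609827 tip normal -14.923791593636423
ringdia 17.887637498831072
[403.16497497  72.23103119  21.5       ]
[400.07310768  73.44140999  12.        ]
-14 [408.61531924  70.38882477   2.5       ] [array([239.24980463, 188.88791509]), array([238.51015309, 205.23846998])]
-16 [408.83213597  71.19799582   2.5       ] [array([238.58523617, 188.83853428]), array([237.26300364, 205.14739622])]
-18 [409.07706028  71.99910714   2.5       ] [array([237.92238627, 188.76690938]), array([236.01888282, 205.01528017])]
```

Run:
```python
from h import *
rel([407.6,71.2,40],-15.5)
```

```text
rel cm [-0.52 -1.63  7.39] rot [0.02 0.04 4.98]
```

Request:
play_rows:
  motion:
    - [[-0.2,-0.8,2.5,0,0,2.5],[-0.52,-1.63,5,0,0,5],[-0.52,-1.63,7.4,0,0,5],[-0.52,-1.63,7.4,0,0,5]]
  jaw: 0.4

```text
time: 2.3
tool_pos: [405.1, 70.0, 37.2]
tcp_rot: [179.9, 0.3, -15.7]
ft_force: [-0.0, -0.1, 0.2]
finger_gap: 34.3
grip_force: 0.0
```

Run:
```python
from h import *
s=sensors.sense(); print(s['tool_pos'],s['tcp_rot'],s['ft_force'],s['finger_gap'])
rel([407.6,71.2,5],-15.5)
w=snap('wrist','w2')
a=w['pixels'];print([proj('w2',p) for p in ([431.9,64.6,2.5],[408.8,71,21.5])])
cv2.imwrite('pics/c3.png',cv2.resize(a[130:384,130:384],None,fx=2,fy=2)[:,:,::-1])
```

```text
[405.14547958  69.97912371  37.19843992] [179.88529641   0.31972468 -15.67076789] [-0.04688007 -0.14138335  0.19835624] 34.301121192463256
rel cm [ 0.22 -0.19  3.22] rot [ 0.11  0.32 -0.17]
[array([252.59595336, 178.18908746]), array([252.60441806, 224.28370408])]
```

View pics/c3.png

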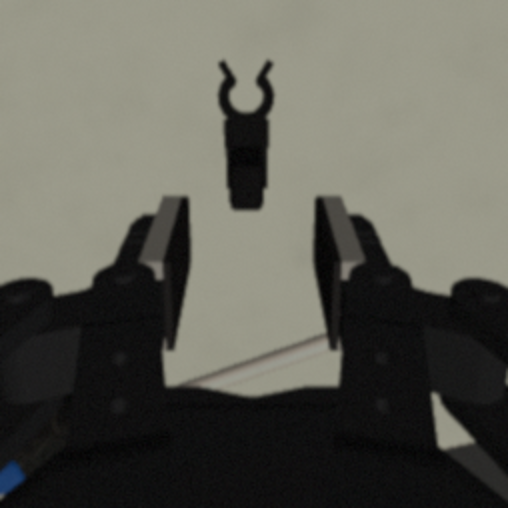

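The ring is at crop (246,97), which is where I predicted it, and the tab is centred between the fingers.

Request:
play_rows:
  motion:
    - [[0.1,-0.1,1.0,0,0,0],[0.2,-0.15,2.0,0,0,0],[0.22,-0.15,2.2,0,0,0],[0.22,-0.15,2.2,0,0,0]]

```text
time: 2.75
tool_pos: [410.4, 71.7, 17.9]
tcp_rot: [180.0, 0.0, -15.7]
ft_force: [0.1, -0.7, -0.4]
finger_gap: 34.3
grip_force: 0.0
```

Request:
play_rows:
  motion:
    - [[0,0,0,0,0,0]]

```text
time: 2.85
tool_pos: [410.8, 71.8, 18.4]
tcp_rot: [-180.0, -0.0, -15.7]
ft_force: [-0.5, -0.1, -0.1]
finger_gap: 34.2
grip_force: 0.0
```

Run:
```python
from h import *
s=sensors.sense(); print(s['tool_pos'],s['tcp_rot'],s['ft_force'],s['finger_gap'])
rel([407.6,71.2,5],-15.5)
```

```text
[410.79085529  71.77078352  18.44244225] [-1.79995324e+02 -1.24801471e-02 -1.56779318e+01] [-0.50562595 -0.10240292 -0.06182275] 34.21516882726038
rel cm [-0.29  0.14  1.34] rot [-0.   -0.01 -0.18]
```

Request:
play_rows:
  motion:
    - [[-0.15,0,0.6,0,0,0],[-0.27,0.05,1.2,0,0,0],[-0.27,0.05,1.34,0,0,0],[-0.27,0.05,1.34,0,0,0],[-0.27,0.05,1.34,0,0,0]]

```text
time: 3.35
tool_pos: [407.8, 72.0, 4.7]
tcp_rot: [180.0, 0.0, -15.7]
ft_force: [-0.2, 0.0, 0.1]
finger_gap: 34.0
grip_force: 0.0
```

Request:
play_rows:
  motion:
    - [[0,0,0,0,0,0],[0,0,0,0,0,0],[0,0,0,0,0,0],[0,0,0,0,0,0],[0,0,0,0,0,0]]
  jaw: 0
  squeeze: 80

```text
time: 3.85
tool_pos: [408.2, 72.1, 5.2]
tcp_rot: [-180.0, -0.0, -15.7]
ft_force: [-1.8, 0.7, 5.9]
finger_gap: 8.1
grip_force: 78.8
```

Request:
play_rows:
  motion:
    - [[0,0,-0.5,0,0,0],[0,0,-2,0,0,0],[0,0,-4,0,0,0],[0,0,-7,0,0,0],[0,0,-9,0,0,0]]

```text
time: 4.35
tool_pos: [408.2, 72.0, 96.6]
tcp_rot: [-180.0, -0.1, -15.7]
ft_force: [0.3, 0.4, -0.5]
finger_gap: 7.9
grip_force: 78.2
```

Run:
```python
from h import *
s=sensors.sense(); print(s['tool_pos'],s['tcp_rot'],s['ft_force'],s['finger_gap'],s['grip_force'])
rel([350,-283,100],4)
```

```text
[408.24405008  72.04393383  96.61706513] [-1.79975979e+02 -7.00717483e-02 -1.56819929e+01] [ 0.34699286  0.42386508 -0.49076741] 7.927881948746003 78.20879101753235
rel cm [ 3.99 35.76 -0.35] rot [-1.000e-02 -7.000e-02 -1.968e+01]
```

Request:
play_rows:
  motion:
    - [[0.15,2,0,0,0,0],[0.5,6,0,0,0,0],[0.85,10.3,-0.2,0,0,0],[1.2,14.6,-0.2,0,0,0],[1.52,18.4,-0.2,0,0,0]]

```text
time: 4.85
tool_pos: [372.2, -110.9, 97.1]
tcp_rot: [180.0, -0.1, -15.7]
ft_force: [0.4, 0.5, -0.5]
finger_gap: 7.7
grip_force: 78.3
```

Request:
play_rows:
  motion:
    - [[0.35,4.3,0,0,0,-4],[0.7,8.5,0,0,0,-8],[1.05,12.5,0,0,0,-12],[1.4,16.5,0,0,0,-16],[1.52,18.3,0,0,0,-19]]

```text
time: 5.35
tool_pos: [337.0, -292.6, 97.2]
tcp_rot: [179.9, -0.0, 3.3]
ft_force: [0.1, 0.7, -0.3]
finger_gap: 8.0
grip_force: 78.3
```

Request:
play_rows:
  motion:
    - [[0,0,0,0,0,0],[0,0,0,0,0,0]]

```text
time: 5.55
tool_pos: [337.6, -289.1, 96.5]
tcp_rot: [-179.9, 0.0, 3.2]
ft_force: [-0.5, -0.6, -0.8]
finger_gap: 7.7
grip_force: 78.3
```

Run:
```python
from h import *
s=sensors.sense(); print(s['tool_pos'],s['tcp_rot'],s['ft_force'],s['finger_gap'],s['grip_force'])
w=snap('wrist','w3'); T=s['tool_pos']; y=np.radians(s['tcp_rot'][2])
print('pred ring',proj('w3',T+[24.9*np.cos(y),24.9*np.sin(y),-3]),'shaft',proj('w3',[406.8,-285.1,47.5]),'boss',proj('w3',[464,-281.8,43.5]))
```

```text
[ 337.62076624 -289.14369237   96.54746437] [-1.79942082e+02  1.90359454e-02  3.17199957e+00] [-0.489771   -0.57788544 -0.75751755] 7.667935817042753 78.2717514038086
pred ring [256.50762871 196.79084254] shaft [256.07139335 110.66125942] boss [255.84958525  12.79244819]
```

View pics/w3.png

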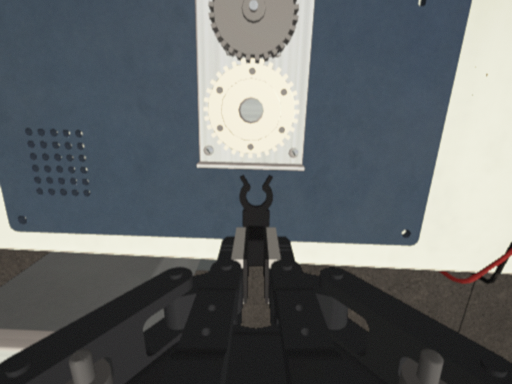

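The wrist view shows the shaft at about (251,110), the motor boss at (254,8) and the held clip's ring at about (256,196), its lips up.

Run:
```python
from h import *
d=np.load('pics/w3.npz'); a=d['pixels']; 
c=np.hstack([cv2.resize(a[70:150,211:291],None,fx=5,fy=5,interpolation=cv2.INTER_CUBIC),cv2.resize(a[165:245,216:296],None,fx=5,fy=5,interpolation=cv2.INTER_CUBIC)])
cv2.imwrite('pics/c4.png',c[:,:,::-1])
h=cv2.cvtColor(a,cv2.COLOR_RGB2HSV)
print([a[110,u].tolist() for u in range(236,268,3)])
g=cv2.cvtColor(a,cv2.COLOR_RGB2GRAY)
ci=cv2.HoughCircles(cv2.resize(g[70:150,211:291],None,fx=4,fy=4,interpolation=cv2.INTER_CUBIC),cv2.HOUGH_GRADIENT,1,50,param1=80,param2=15,minRadius=35,maxRadius=60)
print(ci[0]/4+[211,70,0])
m=a.max(2)<60
for v in range(174,215,2): x=np.where(m[v,225:290])[0]+225; print(v,x)
```

```text
[[246, 241, 224], [152, 146, 136], [188, 191, 184], [188, 189, 183], [188, 191, 184], [188, 191, 184], [188, 190, 184], [188, 190, 184], [187, 190, 183], [216, 213, 195], [245, 240, 224]]
[[251.125      110.625       12.67500019]]
174 []
176 [241 242 243 268 269 270 271]
178 [241 242 243 244 245 267 268 269 270 271]
180 [242 243 244 245 246 266 267 268 269 270]
182 [243 244 245 246 247 264 265 266 267 268 269]
184 [244 245 246 247 248 249 263 264 265 266 267 268]
186 [243 244 245 246 247 248 249 262 263 264 265 266 267 268 269]
188 [242 243 244 245 246 247 248 249 262 263 264 265 266 267 268 269 270]
190 [241 242 243 244 245 246 247 248 263 264 265 266 267 268 269 270 271]
192 [240 241 242 243 244 245 246 265 266 267 268 269 270 271]
194 [240 241 242 243 244 245 266 267 268 269 270 271 272]
196 [240 241 242 243 244 245 267 268 269 270 271 272]
198 [240 241 242 243 244 245 266 267 268 269 270 271 272]
200 [240 241 242 243 244 245 246 247 265 266 267 268 269 270 271 272]
202 [241 242 243 244 245 246 247 248 263 264 265 266 267 268 269 270 271]
204 [242 243 244 245 246 247 248 249 250 261 262 263 264 265 266 267 268 269
 270]
206 [243 244 245 246 247 248 249 250 251 252 253 254 255 256 257 258 259 260
 261 262 263 264 265 266 267 268 269]
208 [244 245 246 247 248 249 250 251 252 253 254 255 256 257 258 259 260 261
 262 263 264 265 266 267]
210 [243 244 245 246 247 248 249 250 251 252 253 254 255 256 257 258 259 260
 261 262 263 264 265 266 267 268]
212 [243 244 245 246 247 248 249 250 251 252 253 254 255 256 257 258 259 260
 261 262 263 264 265 266 267 268 269]
214 [243 244 245 246 247 248 249 250 251 252 253 254 255 256 257 258 259 260
 261 262 263 264 265 266 267 268 269]
```

View pics/c4.png

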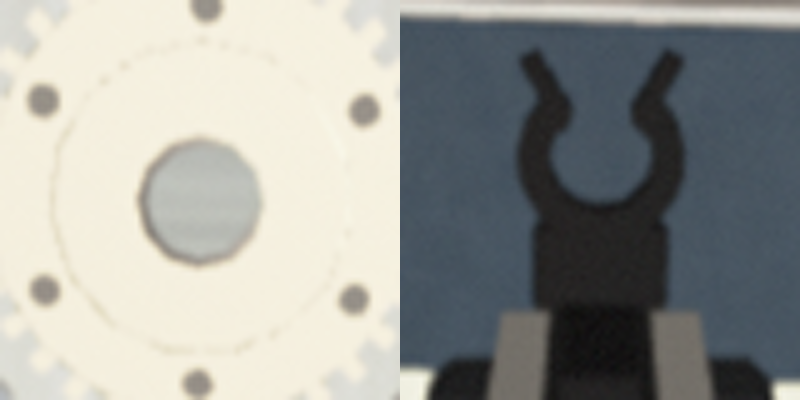

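The crop shows the shaft centred at px (251.0,110.6). The ring centre is at (256,196) with the lips symmetric about column 256, so the clip sits straight in the grip.

Run:
```python
from h import *
d=np.load('pics/w3.npz');T=d['tool'];R=Ro.from_euler('xyz',d['rot'],degrees=True).as_matrix()
ring=ray('w3',256,195.7,T[2]-2.2); print('ring in tool',R.T@(ring-T))
for z in (44,49,56): sh=ray('w3',251,110.6,z); print(z,'shaft',sh,'from ring in tool',R.T@(sh-ring), 'boss',ray('w3',254,7,z-4))
```

```text
ring in tool [25.76852944 -0.27236757  2.19171523]
44 shaft [ 406.62510953 -281.73457505   44.        ] from ring in tool [43.5575214  -3.25404581 50.3363107 ] boss [ 468.06940227 -280.4320419    40.        ]
49 shaft [ 406.67068865 -281.81611539   49.        ] from ring in tool [43.59685757 -3.17516268 45.33621506] boss [ 466.56902458 -280.54469464   45.        ]
56 shaft [ 406.73449942 -281.93027187   56.        ] from ring in tool [43.65192821 -3.06472632 38.33608117] boss [ 464.46849582 -280.70240847   52.        ]
```

Request:
play_rows:
  motion:
    - [[0.5,-0.1,0.6,0,0,0],[1.2,-0.2,1.2,0,0,0],[1.9,-0.3,2.0,0,0,0],[2.45,-0.32,3.0,0,0,0],[2.45,-0.32,3.0,0,0,0]]

```text
time: 6.1
tool_pos: [362.0, -283.5, 64.6]
tcp_rot: [-179.9, 0.1, 3.4]
ft_force: [0.6, -0.3, -0.8]
finger_gap: 7.5
grip_force: 78.3
```

Request:
play_rows:
  motion:
    - [[0,0,0,0,0,0],[0,0,0,0,0,0]]

```text
time: 6.3
tool_pos: [362.2, -285.0, 66.9]
tcp_rot: [180.0, 0.0, 3.3]
ft_force: [0.3, -0.9, 0.5]
finger_gap: 8.2
grip_force: 78.3
```

Run:
```python
from h import *
s=sensors.sense(); print(s['tool_pos'],s['tcp_rot'],s['ft_force'],s['wrist_torque'])
a=snap('wrist','w4')['pixels']; d=np.load('pics/w4.npz');T=d['tool'];R=Ro.from_euler('xyz',d['rot'],degrees=True).as_matrix()
sh0=proj('w4',[406.7,-281.85,49]); print(sh0)
g=cv2.cvtColor(a,cv2.COLOR_RGB2GRAY)
v=int(sh0[1]);u=int(sh0[0])
cv2.imwrite('pics/c5.png',cv2.resize(a[100:230,190:320],None,fx=4.6,fy=4.6,interpolation=cv2.INTER_CUBIC)[:,:,::-1])
ci=cv2.HoughCircles(cv2.resize(g[v-40:v+40,u-40:u+40],None,fx=4,fy=4,interpolation=cv2.INTER_CUBIC),cv2.HOUGH_GRADIENT,1,50,param1=80,param2=12,minRadius=45,maxRadius=75)
if ci is not None:
    c=ci[0][0]/4+[u-40,v-40,0]; print(c)
    for z in (44,49,56): print(z,R.T@(ray('w4',c[0],c[1],z)-T))
```

```text
[ 362.17658599 -285.00287109   66.85446959] [1.79996898e+02 4.47151364e-03 3.31951224e+00] [ 0.31403007 -0.92410532  0.50445441] [ 0.02392171 -0.0082677   0.05397391]
[255.44341675 156.02729656]
[255.125      157.625       14.35000038]
44 [42.86560243 -0.7626843  22.85108306]
49 [43.71305047 -0.75337119 17.8510174 ]
56 [44.89947772 -0.74033284 10.85092548]
```

View pics/c5.png

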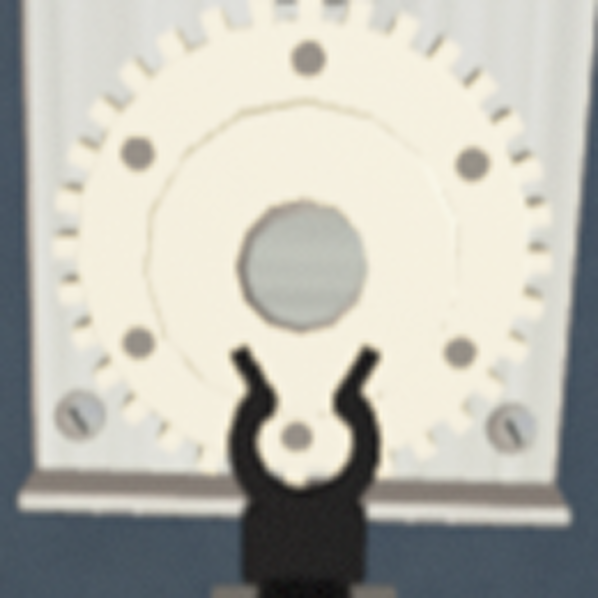

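Shaft centre at crop (303,265) and ring centre at (305,440): they line up sideways to within 0.3 mm, with about 18.5 mm between them. Next I descend by feel.

Request:
play_rows:
  motion:
    - [[-0.05,-0.03,0.15,0,0,0],[-0.05,-0.03,0.3,0,0,0],[-0.05,-0.03,0.45,0,0,0],[-0.05,-0.03,0.55,0,0,0],[-0.05,-0.03,0.6,0,0,0]]

```text
time: 6.85
tool_pos: [361.5, -284.6, 60.6]
tcp_rot: [-180.0, 0.0, 3.3]
ft_force: [-1.8, 0.3, 2.5]
finger_gap: 7.7
grip_force: 78.5
```

Request:
play_rows:
  motion:
    - [[0,0,0.1,0,0,0],[0,0,0.2,0,0,0],[0,0,0.3,0,0,0],[0,0,0.4,0,0,0]]

```text
time: 7.25
tool_pos: [361.7, -284.8, 56.9]
tcp_rot: [180.0, 0.0, 3.3]
ft_force: [-3.1, 0.6, 4.7]
finger_gap: 8.0
grip_force: 78.9
```

Request:
play_rows:
  motion:
    - [[0,0,0,0,0,0],[0,0,0,0,0,0]]

```text
time: 7.45
tool_pos: [361.6, -284.7, 56.9]
tcp_rot: [180.0, 0.0, 3.3]
ft_force: [-3.6, 0.2, 4.8]
finger_gap: 7.8
grip_force: 78.8
```

Run:
```python
from h import *
s=sensors.sense(); print(s['tool_pos'],s['tcp_rot'],s['ft_force'],s['wrist_torque'])
a=snap('wrist','w5')['pixels']
cv2.imwrite('pics/c6.png',cv2.resize(a[90:230,190:320],None,fx=4.2,fy=4.2,interpolation=cv2.INTER_CUBIC)[:,:,::-1])
```

```text
[ 361.63980055 -284.71695475   56.86697145] [1.79993586e+02 5.24565266e-03 3.31729742e+00] [-3.56872809  0.20975087  4.81548767] [ 0.08799791  0.3346144  -0.06421768]
```

View pics/c6.png

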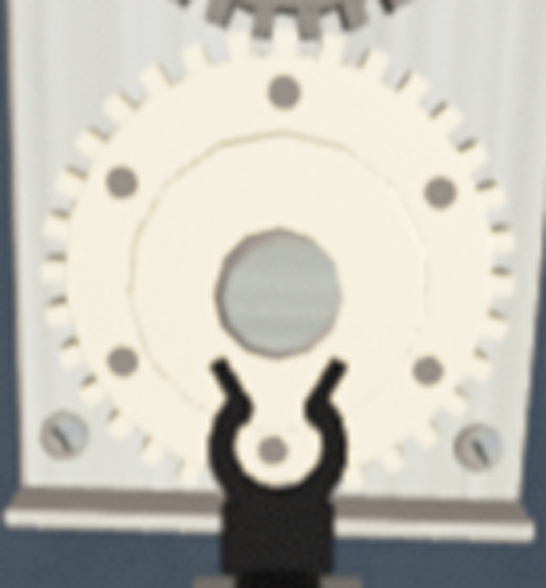

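The lips lie on the hub, clear of the shaft: shaft edge at row 355, lips at row 362, ring about 20 mm from the axis. The spring is already giving, so I press on to the stop.

Request:
play_rows:
  motion:
    - [[0,0,0.05,0,0,0],[0,0,0.1,0,0,0],[0,0,0.1,0,0,0]]

```text
time: 7.8
tool_pos: [361.7, -284.8, 55.8]
tcp_rot: [180.0, -0.0, 3.3]
ft_force: [-3.1, 0.5, 4.9]
finger_gap: 7.6
grip_force: 78.9
```

Request:
play_rows:
  motion:
    - [[0,0,0.05,0,0,0],[0,0,0.05,0,0,0]]

```text
time: 8.0
tool_pos: [361.7, -284.8, 55.3]
tcp_rot: [180.0, -0.0, 3.3]
ft_force: [-2.9, -1.0, 5.8]
finger_gap: 8.0
grip_force: 79.0
```

Request:
play_rows:
  motion:
    - [[0,0,0.05,0,0,0],[0,0,0.05,0,0,0]]

```text
time: 8.2
tool_pos: [361.7, -284.8, 54.9]
tcp_rot: [180.0, -0.0, 3.3]
ft_force: [-2.3, -0.2, 5.6]
finger_gap: 7.7
grip_force: 79.0
```

Request:
play_rows:
  motion:
    - [[0,0,0.05,0,0,0],[0,0,0.05,0,0,0]]

```text
time: 8.4
tool_pos: [361.7, -284.8, 54.4]
tcp_rot: [180.0, -0.0, 3.3]
ft_force: [-4.0, 0.8, 6.5]
finger_gap: 7.7
grip_force: 79.1
```

Request:
play_rows:
  motion:
    - [[0,0,0.05,0,0,0],[0,0,0.05,0,0,0]]

```text
time: 8.6
tool_pos: [361.7, -284.9, 54.2]
tcp_rot: [180.0, 0.0, 3.3]
ft_force: [-6.0, 0.7, 9.6]
finger_gap: 7.8
grip_force: 79.6
```

Request:
play_rows:
  motion:
    - [[0,0,0.03,0,0,0],[0,0,0.03,0,0,0]]

```text
time: 8.8
tool_pos: [361.7, -284.9, 54.1]
tcp_rot: [180.0, 0.0, 3.3]
ft_force: [-6.2, 1.6, 10.7]
finger_gap: 7.9
grip_force: 79.8
```

Request:
play_rows:
  motion:
    - [[0,0,0,0,0,0],[0,0,0,0,0,0]]

```text
time: 9.0
tool_pos: [361.7, -284.9, 54.1]
tcp_rot: [180.0, 0.0, 3.3]
ft_force: [-6.1, 2.5, 11.6]
finger_gap: 7.5
grip_force: 79.8
```

Stop found at TCP z ≈ 54.2 with about 11 N on the hub. I ease off a little and begin the sideways push.

Request:
play_rows:
  motion:
    - [[0,0,-0.03,0,0,0],[0.05,0,-0.03,0,0,0],[0.12,0,-0.03,0,0,0],[0.2,0,-0.03,0,0,0]]

```text
time: 9.4
tool_pos: [363.7, -285.0, 54.3]
tcp_rot: [180.0, 0.0, 3.3]
ft_force: [-5.8, 0.3, 8.1]
finger_gap: 7.9
grip_force: 79.5
```

Request:
play_rows:
  motion:
    - [[0.08,0,0,0,0,0],[0.16,0,0,0,0,0],[0.24,0,0,0,0,0]]

```text
time: 9.7
tool_pos: [366.1, -285.0, 54.4]
tcp_rot: [179.9, 0.0, 3.3]
ft_force: [-6.2, -0.8, 8.5]
finger_gap: 7.9
grip_force: 79.5
```

Request:
play_rows:
  motion:
    - [[0.08,0,0,0,0,0],[0.16,0,0,0,0,0],[0.24,0,0,0,0,0]]

```text
time: 10.0
tool_pos: [368.5, -284.9, 54.4]
tcp_rot: [179.9, 0.0, 3.3]
ft_force: [-6.1, -1.2, 10.1]
finger_gap: 7.6
grip_force: 79.6
```

Request:
play_rows:
  motion:
    - [[0.08,0,0,0,0,0],[0.15,0,0,0,0,0]]

```text
time: 10.2
tool_pos: [369.9, -284.8, 54.5]
tcp_rot: [179.9, 0.0, 3.3]
ft_force: [-6.0, -0.6, 10.0]
finger_gap: 7.6
grip_force: 79.7
```

Request:
play_rows:
  motion:
    - [[0.03,0,-0.02,0,0,0],[0.1,0,-0.03,0,0,0],[0.15,0,-0.03,0,0,0]]

```text
time: 10.5
tool_pos: [371.3, -284.6, 54.6]
tcp_rot: [179.9, 0.0, 3.3]
ft_force: [-7.1, -1.0, 10.4]
finger_gap: 7.8
grip_force: 79.6
```

Request:
play_rows:
  motion:
    - [[0.07,0,0,0,0,0],[0.14,0,0,0,0,0]]

```text
time: 10.7
tool_pos: [372.4, -284.5, 54.5]
tcp_rot: [180.0, 0.1, 3.3]
ft_force: [-9.5, 0.7, 11.3]
finger_gap: 7.5
grip_force: 79.8
```

Request:
play_rows:
  motion:
    - [[0,0,-0.04,0,0,0],[0.04,0,-0.04,0,0,0]]

```text
time: 10.9
tool_pos: [372.6, -284.3, 54.6]
tcp_rot: [180.0, 0.1, 3.3]
ft_force: [-8.5, -0.3, 10.0]
finger_gap: 7.9
grip_force: 79.5
```

Request:
play_rows:
  motion:
    - [[0.05,0,0,0,0,0],[0.1,0,0,0,0,0]]

```text
time: 11.1
tool_pos: [373.2, -284.3, 54.7]
tcp_rot: [180.0, 0.1, 3.3]
ft_force: [-10.4, -0.3, 11.0]
finger_gap: 7.7
grip_force: 79.6
```

Request:
play_rows:
  motion:
    - [[0.02,0,-0.04,0,0,0],[0.06,0,-0.04,0,0,0],[0.1,0,-0.04,0,0,0]]

```text
time: 11.4
tool_pos: [374.0, -284.0, 54.7]
tcp_rot: [-180.0, 0.1, 3.3]
ft_force: [-9.9, 0.2, 8.3]
finger_gap: 7.6
grip_force: 79.4
```

Run:
```python
from h import *
s=sensors.sense(); print(s['tool_pos'],s['tcp_rot'],s['ft_force'],s['wrist_torque'])
a=snap('wrist','w6')['pixels']
cv2.imwrite('pics/c7.png',cv2.resize(a[110:240,190:320],None,fx=4.2,fy=4.2,interpolation=cv2.INTER_CUBIC)[:,:,::-1])
```

```text
[ 373.99098638 -284.03411114   54.72993439] [-1.79990259e+02  1.49095957e-01  3.31478480e+00] [-9.89329464  0.23929838  8.32164424] [-0.1106361   1.49418099  0.09160331]
```

View pics/c7.png

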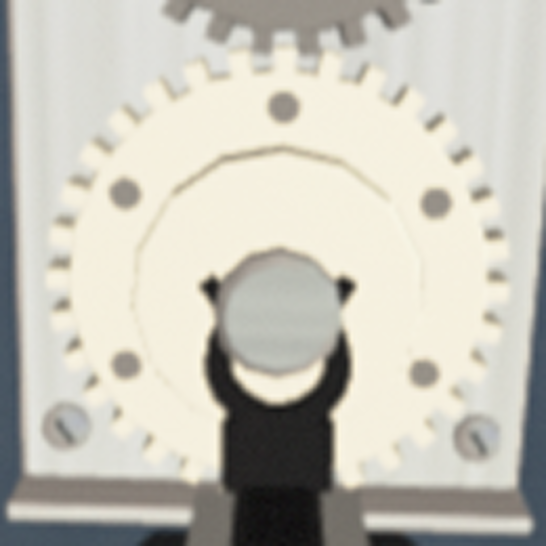

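The clip's lips have passed under the collar into the groove and are spread evenly, tips at (208,288) and (347,288). That was my eleventh picture, one over the limit of ten, so I view no more and go on by feel.

Request:
play_rows:
  motion:
    - [[0.05,0,0,0,0,0],[0.1,0,0,0,0,0]]

```text
time: 11.65
tool_pos: [375.0, -283.9, 54.7]
tcp_rot: [-180.0, 0.1, 3.3]
ft_force: [-8.6, 0.5, 9.1]
finger_gap: 7.9
grip_force: 79.4
```

Request:
play_rows:
  motion:
    - [[0.05,0,0,0,0,0],[0.1,0,0,0,0,0]]

```text
time: 11.85
tool_pos: [376.0, -283.9, 54.7]
tcp_rot: [-180.0, 0.1, 3.3]
ft_force: [-10.4, -0.2, 10.4]
finger_gap: 7.6
grip_force: 79.5
```

Request:
play_rows:
  motion:
    - [[0.05,0,-0.02,0,0,0],[0.1,0,-0.02,0,0,0]]

```text
time: 12.05
tool_pos: [377.3, -283.7, 54.8]
tcp_rot: [-180.0, 0.1, 3.3]
ft_force: [-7.6, -0.2, 5.6]
finger_gap: 7.7
grip_force: 79.1
```

Request:
play_rows:
  motion:
    - [[0.05,0,0,0,0,0],[0.1,0,0,0,0,0]]

```text
time: 12.25
tool_pos: [378.7, -283.7, 54.9]
tcp_rot: [-180.0, 0.1, 3.3]
ft_force: [-5.0, 0.1, 5.3]
finger_gap: 7.6
grip_force: 79.0
```

Request:
play_rows:
  motion:
    - [[0.05,0,0,0,0,0],[0.1,0,0,0,0,0]]

```text
time: 12.45
tool_pos: [380.0, -283.7, 55.1]
tcp_rot: [180.0, 0.0, 3.3]
ft_force: [-3.8, 0.0, 5.5]
finger_gap: 7.4
grip_force: 79.1
```

Request:
play_rows:
  motion:
    - [[0.05,0,0,0,0,0],[0.08,0,0,0,0,0]]

```text
time: 12.65
tool_pos: [381.0, -283.7, 55.2]
tcp_rot: [180.0, 0.0, 3.3]
ft_force: [-2.8, 0.3, 5.4]
finger_gap: 8.2
grip_force: 79.1
```

Request:
play_rows:
  motion:
    - [[0.05,0,0,0,0,0],[0.05,0,0,0,0,0]]

```text
time: 12.85
tool_pos: [381.6, -283.6, 55.2]
tcp_rot: [180.0, -0.0, 3.3]
ft_force: [-3.1, 0.1, 4.6]
finger_gap: 7.5
grip_force: 79.0
```

Request:
play_rows:
  motion:
    - [[0.05,0,0,0,0,0],[0.05,0,0,0,0,0]]

```text
time: 13.05
tool_pos: [382.0, -283.6, 55.2]
tcp_rot: [180.0, 0.0, 3.3]
ft_force: [-4.4, -0.3, 5.1]
finger_gap: 8.0
grip_force: 79.1
```

Request:
play_rows:
  motion:
    - [[0.04,0,0,0,0,0],[0.04,0,0,0,0,0]]

```text
time: 13.25
tool_pos: [382.4, -283.6, 55.2]
tcp_rot: [180.0, 0.0, 3.3]
ft_force: [-3.8, -0.3, 5.2]
finger_gap: 7.9
grip_force: 79.1
```

Request:
play_rows:
  motion:
    - [[0.04,0,0,0,0,0],[0.04,0,0,0,0,0]]

```text
time: 13.45
tool_pos: [382.8, -283.6, 55.2]
tcp_rot: [180.0, 0.0, 3.3]
ft_force: [-4.4, -1.0, 6.1]
finger_gap: 7.7
grip_force: 79.1
```

Request:
play_rows:
  motion:
    - [[0.04,0,0,0,0,0],[0.04,0,0,0,0,0]]

```text
time: 13.65
tool_pos: [382.9, -283.6, 55.2]
tcp_rot: [180.0, 0.0, 3.3]
ft_force: [-4.3, 0.8, 6.3]
finger_gap: 7.6
grip_force: 79.1
```

Request:
play_rows:
  motion:
    - [[0.04,0,0,0,0,0],[0.04,0,0,0,0,0]]

```text
time: 13.85
tool_pos: [383.0, -283.6, 55.1]
tcp_rot: [180.0, 0.1, 3.3]
ft_force: [-7.0, -0.8, 7.0]
finger_gap: 7.8
grip_force: 79.2
```

Request:
play_rows:
  motion:
    - [[0.04,0,0,0,0,0],[0.04,0,0,0,0,0]]

```text
time: 14.05
tool_pos: [383.0, -283.5, 55.0]
tcp_rot: [-180.0, 0.1, 3.3]
ft_force: [-9.4, -0.7, 8.6]
finger_gap: 7.5
grip_force: 79.4
```

Request:
play_rows:
  motion:
    - [[0.03,0,0,0,0,0],[0.03,0,0,0,0,0],[0.03,0,0,0,0,0]]

```text
time: 14.35
tool_pos: [383.0, -283.6, 55.0]
tcp_rot: [-180.0, 0.2, 3.3]
ft_force: [-10.6, -0.8, 9.0]
finger_gap: 7.9
grip_force: 79.5
```

It's against a firm stop: about 10 N of push and no more travel. I relax the push and release.

Request:
play_rows:
  motion:
    - [[-0.05,0,0,0,0,0],[-0.1,0,-0.02,0,0,0],[-0.1,0,-0.02,0,0,0]]

```text
time: 14.65
tool_pos: [382.9, -283.5, 55.2]
tcp_rot: [180.0, 0.0, 3.3]
ft_force: [-5.0, -1.8, 5.3]
finger_gap: 7.8
grip_force: 79.1
```

Request:
play_rows:
  motion:
    - [[0,0,0,0,0,0],[0,0,0,0,0,0],[0,0,0,0,0,0],[0,0,0,0,0,0]]
  jaw: 0.4
  squeeze: 20

```text
time: 15.05
tool_pos: [383.4, -283.2, 55.1]
tcp_rot: [-180.0, -0.0, 3.3]
ft_force: [-0.3, -0.6, -1.0]
finger_gap: 33.9
grip_force: 0.0
```

Request:
play_rows:
  motion:
    - [[0,0,-0.5,0,0,0],[0,0,-1.5,0,0,0],[0,0,-3,0,0,0],[0,0,-5,0,0,0],[0,0,-6,0,0,0]]

```text
time: 15.55
tool_pos: [384.3, -284.2, 117.9]
tcp_rot: [179.9, -0.1, 3.3]
ft_force: [-0.1, -0.3, 0.8]
finger_gap: 34.0
grip_force: 0.0
```

Request:
play_rows:
  motion:
    - [[-2,0,0,0,0,0],[-3,0,0,0,0,0],[-3,0,0,0,0,0]]

```text
time: 15.85
tool_pos: [352.4, -285.1, 115.1]
tcp_rot: [-180.0, 0.0, 3.3]
ft_force: [0.2, 0.2, 0.5]
finger_gap: 34.0
grip_force: 0.0
```

Run:
```python
from h import *
s=sensors.sense(); print(s['tool_pos'],s['ft_force'],s['finger_gap'])
a=snap('wrist','w7')['pixels'];d=np.load('pics/w7.npz')
sh=proj('w7',[406.7,-281.9,56]);print(sh)
u,v=sh.astype(int)
g=cv2.cvtColor(a,cv2.COLOR_RGB2GRAY)
ci=cv2.HoughCircles(cv2.resize(g[v-40:v+40,u-40:u+40],None,fx=4,fy=4,interpolation=cv2.INTER_CUBIC),cv2.HOUGH_GRADIENT,1,50,param1=80,param2=12,minRadius=35,maxRadius=75)
if ci is not None: print(ci[0]/4+[u-40,v-40,0])
m=a.max(2)<70
for y in range(v-25,v+75,4): x=np.where(m[y,u-30:u+30])[0]+u-30; print(y,(x.min(),x.max(),len(x)) if len(x) else '')
```

```text
[ 352.4049637  -285.06867827  115.12372539] [0.1684393  0.16066779 0.45123328] 33.97535376919859
[256.17872386 132.61422009]
[[258.125      131.625       10.94999981]
 [256.375      152.125       10.17500019]
 [234.875      125.875       13.17500019]
 [250.625      111.125       15.22500038]
 [236.375      169.375       10.94999981]]
107 
111 
115 
119 (np.int64(248), np.int64(265), 3)
123 (np.int64(248), np.int64(264), 2)
127 
131 
135 
139 
143 (np.int64(247), np.int64(265), 8)
147 (np.int64(247), np.int64(265), 19)
151 (np.int64(247), np.int64(265), 19)
155 (np.int64(248), np.int64(264), 17)
159 (np.int64(248), np.int64(264), 17)
163 (np.int64(248), np.int64(264), 17)
167 (np.int64(248), np.int64(264), 17)
171 (np.int64(248), np.int64(264), 17)
175 (np.int64(249), np.int64(263), 15)
179 
183 
187 
191 
195 
199 
203
```

Run:
```python
from h import *
a=np.load('pics/w7.npz')['pixels']
m=a.max(2)<110
for y in range(112,128): x=np.where(m[y,236:276])[0]+236; print(y,x)
sh=np.array([406.7,-281.9]);y=np.radians(3.3);ux=np.array([np.cos(y),np.sin(y)]);uy=np.array([-ux[1],ux[0]])
for n,p in [('tipL',(12,7.5)),('tipR',(12,-7.5)),('plateL',(-10,7)),('plateR',(-10,-7))]: print(n,proj('w7',[*(sh+p[0]*ux+p[1]*uy),52]))
```

```text
112 []
113 []
114 []
115 [245 246 266 267]
116 [245 246 247 265 266 267]
117 [246 247 265 266]
118 [247 248 264 265 266]
119 [247 248 264 265]
120 [248 249 263 264 265]
121 [248 249 263 264]
122 [248 249 263 264]
123 [247 248 249 264 265]
124 [246 247 248 264 265 266]
125 [246 247 265 266]
126 [245 246 266 267]
127 [245 246 267]
tipL [245.49889976 114.7993493 ]
tipR [266.81280676 114.7682466 ]
plateL [246.53653936 146.19099097]
plateR [265.82508141 146.1645649 ]
```

The lip tips are seen at (245.5,115) and (266.5,115), matching the predicted home position with closed jaws: (245.5,114.8) and (266.8,114.8).

```bash
python3 -c "
from bench import job
print(job.hand_in())"
```

```text
the job is handed in; nothing more can be done
None
```

The clip is home in the groove and released, holding the gear down, and the job is handed in; no verdict came back, and I viewed 11 pictures, one over the limit of 10.

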